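# Rack the printing blocks, tabs out through the gaps

## Task

Put the two hand printing blocks with orange tabs into the blue tray, one in each bay in either order: upright, flat on the bay's floor and straight, each with its orange tab pointing out through the gap in the tray's wall. Set them down rather than dropping them, and leave the black sanding block, which has no tab, where it is.

Things in the scene. Friction and masses are not known exactly. Their poses are not given: they have to be found in the camera images.
- stamp_a_grip (a point): Printing block on a 3 mm mat: pale wood base 64 x 46 mm, 20 high, black underside; dark upright grip bar 44 (x) by 22 mm (y), 20 to 64 mm above the underside; orange tab 20 mm wide, 6 to 18 mm above the underside, its tip 58 mm from the middle. 0.15 to 0.3 kg. Point: centre of the grip bar, 42 mm above the underside, midway along the base; +x to the tab, z up. Grip across the bar, along y.
- stamp_b_grip (a point): A second, identical hand printing block with an orange tab; same sizes, same point (centre of the grip bar, 42 mm above the underside) and axes (+x to the orange tab) as stamp_a_grip.
- tray: Blue tray, white floor, fixed on the mat, 96 (x) by 162 mm (y); floor 4 mm thick, walls 6, wall tops 22 mm above the underside. Two bays, 84 (x) by 72 mm (y) inside, each with a 46 mm gap down to the floor in its +x wall. Origin: underside, middle of the outer face of that +x wall; +x points out of the gaps, z up. Bay centres: x = -48, y = +39 and -39 mm, floor at z = 4. A block put in backwards cannot lie flat.
- sander_grip (a point): The bystander to leave alone: a sanding block with the same shape and size as the printing blocks but a black base, a grey grip bar and no tab. This point is the centre of its grip bar, 42 mm above its underside; x along the bar.
Things that resemble listed ones, but are neither listed nor needed, are in the scene too. What is shaped like the part that bears stamp_a_grip but purple or red is not meant.

How it is judged:
At the end, for the whole second after the job is handed in: Each bay holds one printing block, at rest, upright within 10 degrees, flat (grip centre under 57 mm above the table; 49 when flat), within 16 mm along and 20 mm across of the bay centre, straight within 20 degrees, tab on the gap side. Sanding block within 25 mm of its start (((x of stamp_a_grip in the frame of tray between -0.064 and -0.032 m and y of stamp_a_grip in the frame of tray between 0.019 and 0.059 m and height (world z) of each of stamp_a_grip, stamp_b_grip below 0.057 m and angle between each of stamp_a_grip, stamp_b_grip's own z axis and vertical below 0.17 rad and angle between the x axis of each of stamp_a_grip, stamp_b_grip and the x axis of tray, either way round below 0.35 rad and x of tray in the frame of stamp_a_grip above 0.015 m and linear speed of each of stamp_a, stamp_b below 0.02 m/s and x of stamp_b_grip in the frame of tray between -0.064 and -0.032 m and y of stamp_b_grip in the frame of tray between -0.059 and -0.019 m and x of tray in the frame of stamp_b_grip above 0.015 m) or (x of stamp_a_grip in the frame of tray between -0.064 and -0.032 m and y of stamp_a_grip in the frame of tray between -0.059 and -0.019 m and height (world z) of each of stamp_a_grip, stamp_b_grip below 0.057 m and angle between each of stamp_a_grip, stamp_b_grip's own z axis and vertical below 0.17 rad and angle between the x axis of each of stamp_a_grip, stamp_b_grip and the x axis of tray, either way round below 0.35 rad and x of tray in the frame of stamp_a_grip above 0.015 m and linear speed of each of stamp_a, stamp_b below 0.02 m/s and x of stamp_b_grip in the frame of tray between -0.064 and -0.032 m and y of stamp_b_grip in the frame of tray between 0.019 and 0.059 m and x of tray in the frame of stamp_b_grip above 0.015 m)) and not (distance of sander_grip from where it was at the start of the episode above 0.025 m)); the robot touches nothing.
It fails at once if the black sanding block is moved by more than 25 mm (distance of sander_grip from where it was at the start of the episode above 0.025 m).
It fails at once if a printing block is let go in the air (its grip's centre over 110 mm above the table top, some 60 mm above its place in the tray) ((contact force between the fingers and stamp_a below 0.05 N and height (world z) of stamp_a_grip above 0.11 m) or (contact force between the fingers and stamp_b below 0.05 N and height (world z) of stamp_b_grip above 0.11 m)).
It also fails if it takes over 53 s, if anything falls off the work surface, if the arm or the gripper's body presses on something with over 40 N, if the wrist force passes 120 N, or if a joint passes its speed limit or range.

## Robot

A 6-joint arm with a two-finger parallel gripper is mounted at the origin on the work surface. World frame = base frame: x ahead of the robot, y to its left, z up, the work surface at z = 0. Lengths are in m, angles in rad, forces in N, time in s.
With the tool pointing down it reaches from about 0.35 to 0.775 m from the base axis. Payload 7.3 kg.
Tool frame: the origin (TCP) lies at the very end of the fingers, on their centre line; the grasp point (between the pads) lies 19 mm behind it; z points along the fingers, y is the direction in which the jaws open and shut (so a half turn about z gives the same grasp; the last joint's range is limited). The gripper opens to 92 mm and grips with 3 to 60 N. Pads are 19 mm wide; open, the fingers measure 130 mm over their backs; the gripper's body (75 mm by 190 mm) begins 47 mm behind the grasp point.
Start: joints at [-1.455, 0.342, 1.524, -0, 1.275, -0.146], TCP at [0.136, -0.507, 0.227] pointing down, gripper open.
Joint ranges: [-2.53, 2.53], [-0.77, 2.02], [0.04, 2.7], [-1, 4.14], [0.28, 2.66], [-3.11, 3.11]. Speed limits (rad/s): [2.57, 2.57, 3.14, 3.14, 3.14, 3.14].

## Interface

Orientations are given as a 3x3 rotation matrix whose columns are the frame's x, y, z axes.
In Python, from bench import observe, cams, job_done, nets gives the robot as it stands. The module is installed in compiled form; this text tells all that it offers.
- The arm moves only by the tool move_arm, never from a script. Its arguments are lists of equal length, an entry for each row: "linear": the shift along the tool's x, y, z in m, a list of three; "spin": the turn about the tool's z in rad; "claw": the closure, from 0 (fully open) to 1 (shut). A call has 1 to 20 rows; each row is the pose to reach, as a shift and turn from the pose commanded when the call began, along the tool's axes at that moment; what a row does not reach only later rows make up. A row lasts 1/12 s, in which the tool goes at most 41.7 mm and 7.16 degrees, less where a joint would pass 70% of its speed; a pose out of reach is approached as far as the arm can. A call with a gripper value outside its range is refused whole. The fingers move at their own pace and stop on an object; "squeeze" is the grip in N (left out, the last holds). Time passes only in rows, so rows that repeat a pose let the fingers close. It gives the time, the measured TCP pose, the force and the opening at its end, in the units of the state.
- observe(): the state, without advancing time (a new reading comes with each control period).
- cams.get_image(name): name is "scene" or "side" or "wrist"; returns the picture (400x640x3 uint8, red, green, blue); there is no depth.
- cams.camera_model(name): a dict with "K" (3x3 intrinsics, pixels), "camera_from_world" (4x4, takes a point from world to camera coordinates). Camera axes: x right, y up, looking along -z (the intrinsics and any distortion apply to the point x, -y, -z); pixel columns grow to the right and rows downward; lengths in m; the calibration is good to about 2 mm. A picture is of the moment at which its call begins: read the wrist's pose just before it. camera_model takes no time and is no camera call; for the wrist camera it gives the pose at the moment of the call.
- job_done(): hands the job in, once; it reports no verdict.
Trained networks look in the newest picture that a camera, given by its name, has taken for a name from the list of things; names that differ only in an ending like _2 or _b are one class to them, and where a whole thing is asked for, a point or a joint stands for the part that bears it (a point fixed in the world has none). Each returns a list of dicts, best first, with "p" (0 to 1); they miss things now and then, are a little off and sometimes report something else, mostly with a low value. They report only what shows in the picture. A call takes as long as a camera call. They do not tell look-alikes from the thing itself.
- nets.masks_of(camera, name): "pixels" (400x640 bool, what is visible of it) and "centre" ([row, column] in pixels, amid what is visible of it).
The state is a dict: "t": time; "joint_positions": joint angles; "joint_vel": joint speeds; "joint_torque": joint torques, N m; "tcp_pos": TCP position; "orientation": TCP orientation; "ft_force": force on the tool from outside, world axes, zero at the start; "torque": the same for the moment, N m; "width": finger opening in m.
Only numpy, scipy, OpenCV 4.12 (cv2) and the standard library are available. Lean on these libraries where they do the work, as an engineer would, in place of code of your own. Each camera call takes 0.05 s, during which the arm holds its last target.

## Working session

There is one attempt and no reset: what is moved stays moved. The work goes in short steps, Python scripts to look and compute and a tool call to move; the robot and the scene stay as the last step left them, time stands still between calls to the robot, and variables do not carry over. Pictures are saved under pics/ and viewed, and the job is handed in when it is done.

Besides the shell and the picture viewer there is one more tool, called after "Request:" as name(argument=value, ...), one argument or row to a line, values as JSON. move_arm: Moves the arm, as the interface text tells. Its arguments: {"type":"object","properties":{"linear":{"type":"array","items":{"type":"array","items":{"type":"number"}}},"spin":{"type":"array","items":{"type":"number"}},"claw":{"type":"array","items":{"type":"number"}},"squeeze":{"type":"number"}},"required":["linear","spin","claw"]}

```bash
mkdir -p pics
python3 - <<'E'
from bench import observe,cams,nets
import cv2,numpy as np
s=observe();print(s['t'],s['tcp_pos'],s['orientation'],s['width'])
for n in ['scene','side','wrist']:
    im=cams.get_image(n);cv2.imwrite(f'pics/{n}0.png',im[:,:,::-1])
    m=cams.camera_model(n);print(n,m)
E
```

```text
0.0 [ 0.13585647 -0.50670224  0.22605063] [[ 9.65925177e-01  2.58821415e-01 -1.68132608e-04]
 [ 2.58821370e-01 -9.65924032e-01  1.50397550e-03]
 [ 2.26857741e-04 -1.49624412e-03 -9.99998855e-01]] 0.09183102029637322
scene {'K': array([[427.76779474,   0.        , 324.46115805],
       [  0.        , 427.76779474, 200.39251444],
       [  0.        ,   0.        ,   1.        ]]), 'camera_from_world': array([[ 0.49853636,  0.86685184,  0.00542095, -0.19617962],
       [-0.69769353,  0.39752444,  0.59598495,  0.26766684],
       [ 0.51447569, -0.30090233,  0.80297731, -1.34005185],
       [ 0.        ,  0.        ,  0.        ,  1.        ]])}
side {'K': array([[396.62483495,   0.        , 321.16436453],
       [  0.        , 396.62483495, 199.3042271 ],
       [  0.        ,   0.        ,   1.        ]]), 'camera_from_world': array([[ 9.96439119e-01, -8.43121468e-02, -7.37998349e-04,
        -4.35554460e-01],
       [ 5.02911260e-02,  5.87292390e-01,  8.07810901e-01,
        -5.97296716e-02],
       [-6.76748505e-02, -8.04971497e-01,  5.89441264e-01,
        -9.48235245e-01],
       [ 0.00000000e+00,  0.00000000e+00,  0.00000000e+00,
         1.00000000e+00]])}
wrist {'K': array([[300.30796913,   0.        , 315.74034447],
       [  0.        , 300.30796913, 194.2381306 ],
       [  0.        ,   0.        ,   1.        ]]), 'camera_from_world': array([[ 2.60377838e-01, -9.65506662e-01, -5.17512093e-04,
        -5.23642315e-01],
       [ 9.27550790e-01,  2.50290637e-01, -2.77496177e-01,
         3.60703284e-02],
       [ 2.68053936e-01,  7.17738361e-02,  9.60726602e-01,
        -3.90238188e-01],
       [ 0.00000000e+00,  0.00000000e+00,  0.00000000e+00,
         1.00000000e+00]])}
```

View pics/scene0.png

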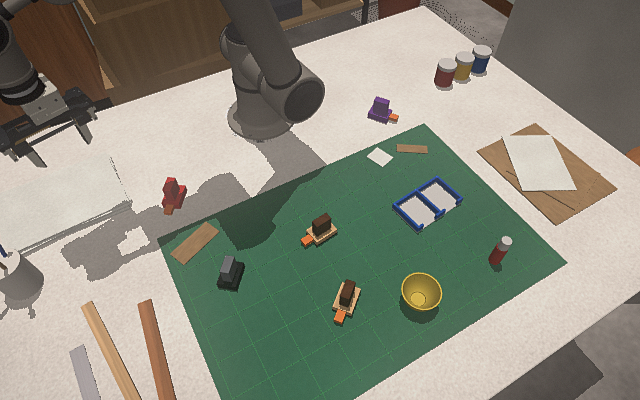

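View pics/side0.png

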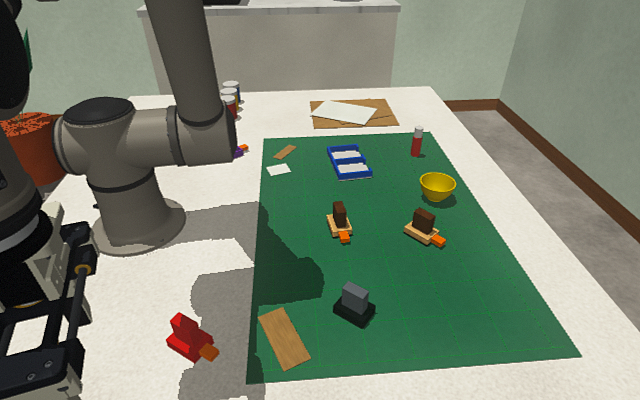

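View pics/wrist0.png

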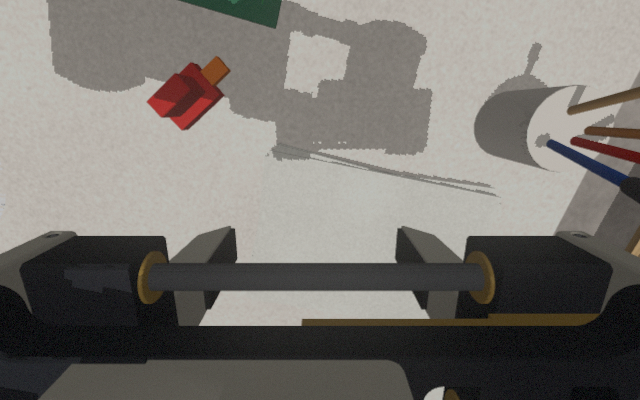

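```bash
cat > h.py <<'E'
import numpy as np,cv2
from scipy.optimize import minimize
def proj(m,P):
    P=np.atleast_2d(P);C=m['camera_from_world'];q=P@C[:3,:3].T+C[:3,3]
    K=m['K'];return np.c_[K[0,0]*q[:,0]/-q[:,2]+K[0,2], K[1,1]*-q[:,1]/-q[:,2]+K[1,2]]
def ray(m,uv,z):
    C=m['camera_from_world'];K=m['K'];R=C[:3,:3];o=-R.T@C[:3,3]
    d=R.T@np.array([(uv[0]-K[0,2])/K[0,0],-(uv[1]-K[1,2])/K[1,1],-1]);return o+d*(z-o[2])/d[2]
def box(x0,x1,y0,y1,z0,z1): return np.array([[x,y,z] for x in(x0,x1) for y in(y0,y1) for z in(z0,z1)])*1e-3
STAMP=[box(-32,32,-23,23,0,20),box(-22,22,-11,11,20,64),box(32,58,-10,10,6,18)]
SAND=STAMP[:2]
TRAY=[box(-96,0,-81,81,0,4),box(-96,-90,-81,81,0,22),box(-96,0,-81,-75,0,22),box(-96,0,75,81,0,22),box(-96,0,-3,3,0,22),
 box(-6,0,-81,-62,0,22),box(-6,0,-16,16,0,22),box(-6,0,62,81,0,22)]
def place(B,x,y,a,z=0.003):
    R=np.array([[np.cos(a),-np.sin(a),0],[np.sin(a),np.cos(a),0],[0,0,1]]);return [b@R.T+[x,y,z] for b in B]
def render(m,B,S=4,shape=(400,640)):
    im=np.zeros((shape[0]*S,shape[1]*S),np.uint8)
    for b in B:
        h=cv2.convexHull(((proj(m,b)+.5)*S).astype(np.float32)).astype(np.int32);cv2.fillConvexPoly(im,h,255)
    return cv2.resize(im,shape[::-1],interpolation=cv2.INTER_AREA)/255.
def fit(views,B,x0,z=0.003):
    def c(p):
        t=0
        for m,mask in views:
            r=render(m,place(B,*p,z)); t+=np.abs(r-mask).sum()/mask.sum()
        return t
    sim=np.array([x0,]*4,float);sim[1,0]+=.01;sim[2,1]+=.01;sim[3,2]+=.3
    r=minimize(c,x0,method='Nelder-Mead',options=dict(initial_simplex=sim,xatol=1e-4,fatol=1e-4,maxiter=250))
    return r.x,r.fun
E
python3 - <<'E'
from bench import *
from h import *
import pickle
D={}
for n in ['scene','side']:
    cams.get_image(n);m=cams.camera_model(n)
    for k in ['stamp_a_grip','tray','sander_grip']:
        r=nets.masks_of(n,k);D[n,k]=(m,r)
        for d in r:
            c=d['centre'];print(n,k,round(d['p'],2),np.round(c),d['pixels'].sum(),np.round(ray(m,(c[1],c[0]),.03),3))
pickle.dump(D,open('d.pkl','wb'))
for n in ['scene','side']:
    im=cv2.imread(f'pics/{n}0.png'); u,v=(428,204) if n=='scene' else (350,162)
    cv2.imwrite(f'pics/t{n}.png',cv2.resize(im[v-40:v+40,u-50:u+50],None,fx=6,fy=6,interpolation=cv2.INTER_CUBIC))
E
```

```text
scene stamp_a_grip 0.9 [230. 317.] 686 [ 0.475 -0.068  0.03 ]
scene stamp_a_grip 0.61 [195. 171.] 625 [ 0.192 -0.345  0.03 ]
scene stamp_a_grip 0.57 [112. 380.] 507 [0.198 0.31  0.03 ]
scene tray 0.76 [203. 429.] 2174 [0.546 0.221 0.03 ]
scene sander_grip 0.95 [274. 230.] 669 [ 0.48  -0.298  0.03 ]
side stamp_a_grip 0.91 [338. 191.] 1612 [ 0.19  -0.351  0.03 ]
side stamp_a_grip 0.79 [224. 340.] 675 [ 0.474 -0.074  0.03 ]
side tray 0.7 [166. 347.] 1272 [0.525 0.173 0.03 ]
side sander_grip 0.68 [307. 355.] 1285 [ 0.472 -0.311  0.03 ]
```

View pics/tscene.png

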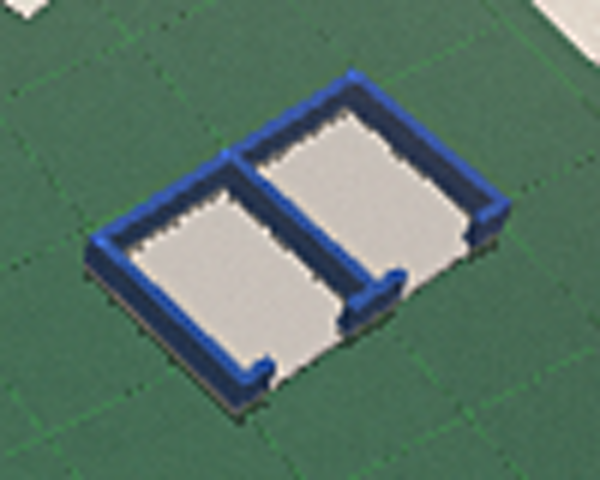

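View pics/tside.png

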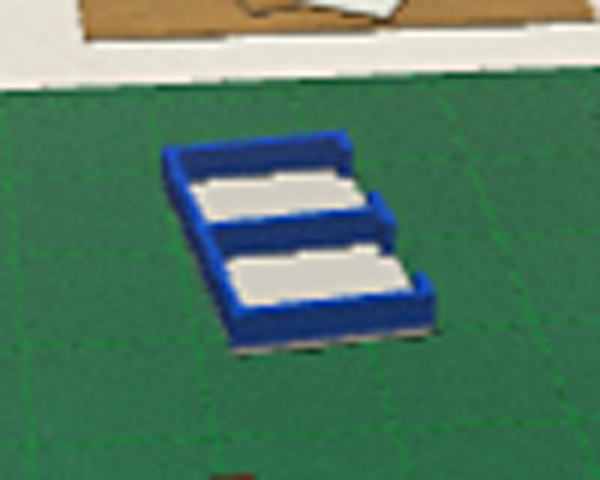

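```bash
cat > fitall.py <<'E'
from bench import *
from h import *
import sys
def notgreen(im):
    im=cv2.GaussianBlur(im,(0,0),.6).astype(float);r,g,b=im[...,0],im[...,1],im[...,2]
    return ~((g>1.25*r)&(g>1.1*b)&(g>15))
def comp(mask,uv):
    n,l,st,ce=cv2.connectedComponentsWithStats(mask.astype(np.uint8),connectivity=4)
    d=[(np.hypot(*(ce[i]-uv)) if st[i,4]>150 else 1e9) for i in range(1,n)];return l==1+int(np.argmin(d))
if __name__=='__main__':
    ims={n:cams.get_image(n) for n in ['scene','side']};ms={n:cams.camera_model(n) for n in ims}
    ov={n:ims[n].copy() for n in ims}
    for k,B,x0,uv in [('A',STAMP,(.475,-.068,-1.8),((320,230),(340,222))),('B',STAMP,(.63,-.07,-1),((346,298),(424,228))),
      ('sander',SAND,(.48,-.3,-1),((230,272),(355,305))),('tray',TRAY,(.59,.2,0),((428,204),(350,162)))]:
        v=[(ms[n],comp(notgreen(ims[n]),u)) for n,u in zip(ims,uv)]
        for vv in v+[None]:
            p,f=min((fit([vv] if vv else v,B,(x0[0],x0[1],x0[2]+da)) for da in(-.6,0,.6)),key=lambda r:r[1]);print(k,np.round(p,4),round(f,3),vv[1].sum() if vv else '')
        for n in ims:
            for b in place(B,*p):
                h=cv2.convexHull(proj(ms[n],b).astype(np.float32));cv2.polylines(ov[n],[(h*16+8).astype(np.int32)],True,(255,0,255),1,cv2.LINE_AA,4)
    for n in ov: cv2.imwrite(f'pics/ov_{n}.png',cv2.resize(ov[n][100:350,200:520],(800,625))[:600,:,::-1])
E
python3 fitall.py
```

```text
A [ 0.4732 -0.0556 -1.4463] 0.054 714
A [ 0.4737 -0.0569 -1.4629] 0.067 702
A [ 0.4734 -0.0558 -1.4536] 0.132 
B [ 0.6576 -0.096  -0.8965] 0.044 810
B [ 0.6584 -0.096  -0.9432] 0.074 933
B [ 0.6577 -0.0962 -0.8981] 0.123 
sander [ 0.4723 -0.2984 -0.6513] 0.106 642
sander [ 0.4779 -0.2726 -1.8024] 0.593 646
sander [ 0.4726 -0.2984 -0.6498] 1.107 
tray [0.582  0.2352 0.108 ] 0.025 2222
tray [0.5835 0.2359 0.1125] 0.031 1231
tray [0.583  0.235  0.1137] 0.064
```

View pics/ov_scene.png

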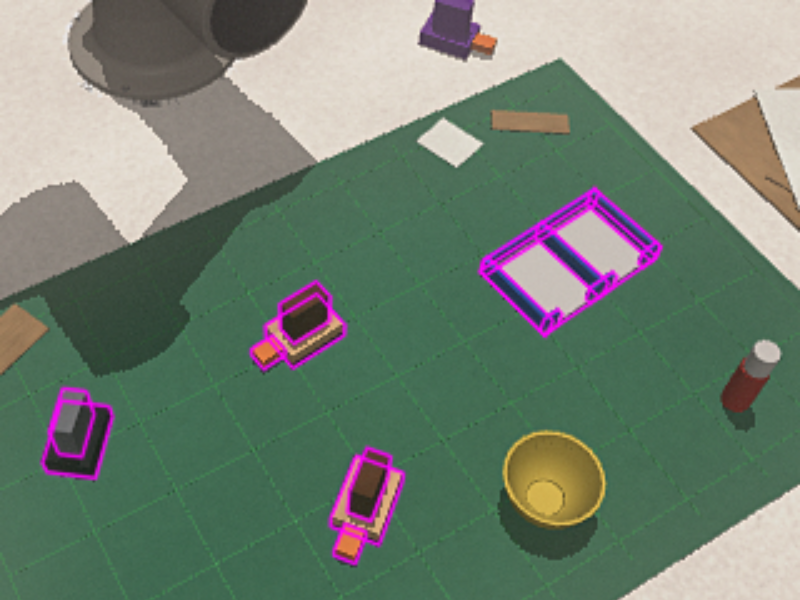

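View pics/ov_side.png

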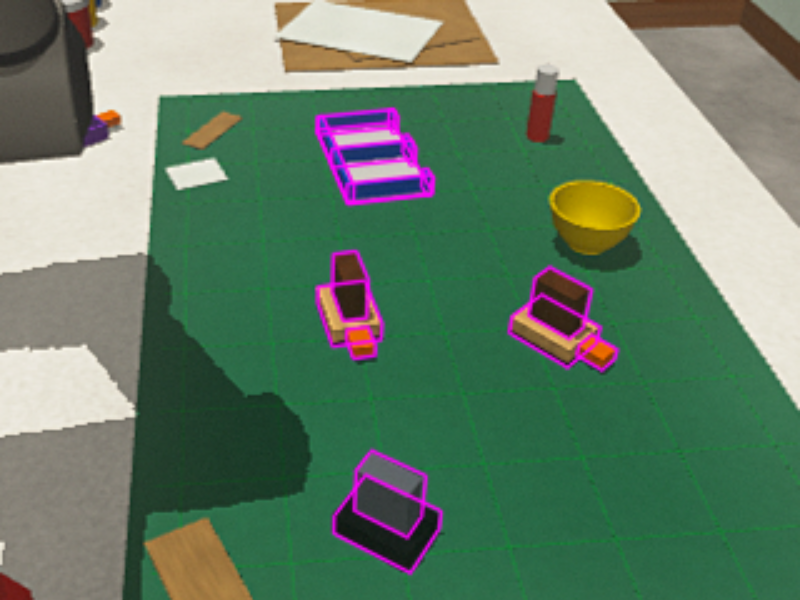

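```bash
cat > go.py <<'E'
from bench import observe
import numpy as np,sys
x,y,z,a=map(float,sys.argv[1:5]);s=observe();R=s['orientation']
d=R.T@(np.array([x,y,z])-s['tcp_pos']);yaw=np.arctan2(R[1,0],R[0,0]);da=(a-yaw+np.pi)%(2*np.pi)-np.pi
print('t',round(s['t'],2),'tcp',np.round(s['tcp_pos'],4),'yaw',round(yaw,3),'q',np.round(s['joint_positions'],2),'w',round(s['width'],4),'F',np.round(s['ft_force'],1))
print('linear',np.round(d,4),'spin',round(-da,3))
E
python3 go.py .4735 -.056 .18 1.687
```

```text
t 0.65 tcp [ 0.1359 -0.5071  0.2268] yaw 0.262 q [-1.46  0.34  1.52  0.    1.28 -0.15] w 0.0918 F [0.1 0.4 0. ]
linear [ 0.4429 -0.3484  0.0467] spin -1.425
```

Request:
move_arm(
  linear=[
    [0.022,-0.017,0.0],
    [0.044,-0.035,0.0],
    [0.074,-0.058,0.005],
    [0.104,-0.082,0.01],
    [0.133,-0.105,0.015],
    [0.163,-0.128,0.02],
    [0.192,-0.151,0.025],
    [0.222,-0.175,0.03],
    [0.251,-0.198,0.035],
    [0.281,-0.221,0.04],
    [0.31,-0.244,0.045],
    [0.34,-0.268,0.047],
    [0.37,-0.291,0.047],
    [0.4,-0.314,0.047],
    [0.421,-0.331,0.047],
    [0.434,-0.342,0.047],
    [0.443,-0.348,0.047],
    [0.443,-0.348,0.047],
    [0.443,-0.348,0.047],
  ],
  spin=[-0.08,-0.16,-0.26,-0.36,-0.46,-0.56,-0.66,-0.76,-0.86,-0.96,-1.06,-1.15,-1.24,-1.32,-1.38,-1.41,-1.425,-1.425,-1.425],
  claw=[0.2,0.2,0.2,0.2,0.2,0.2,0.2,0.2,0.2,0.2,0.2,0.2,0.2,0.2,0.2,0.2,0.2,0.2,0.2],
  squeeze=25,
)

```text
t: 2.23
tcp_pos: [0.4735, -0.0565, 0.1796]
orientation: [[-0.116, 0.993, -0.0], [0.993, 0.116, -0.0], [-0.0, -0.001, -1.0]]
ft_force: [-0.4, -0.1, -0.8]
width: 0.0736
```

```bash
python3 go.py .4735 -.056 .031 1.687
python3 - <<'E'
from bench import *
import cv2
for n in ['wrist','side']: cv2.imwrite(f'pics/{n}1.png',cams.get_image(n)[:,:,::-1])
E
```

```text
t 2.23 tcp [ 0.4735 -0.0565  0.1796] yaw 1.687 q [-0.28  0.3   1.72 -0.    1.12 -0.4 ] w 0.0736 F [-0.4 -0.1 -0.8]
linear [6.000e-04 1.000e-04 1.486e-01] spin -0.0
```

View pics/wrist1.png

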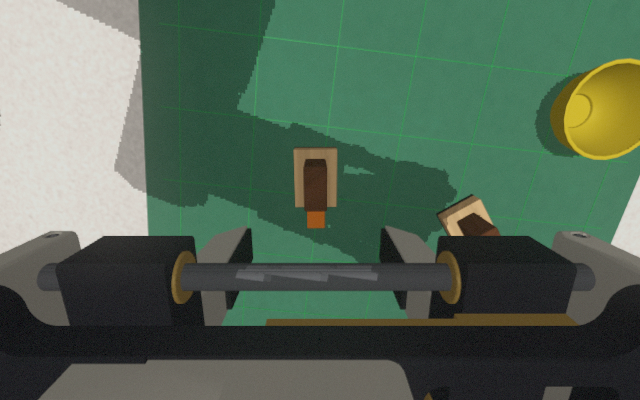

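The wrist picture shows stamp A upright at (315,185), with its orange tab at (316,219). It is square to the jaws and centred between them, so I'm descending.

Request:
move_arm(
  linear=[
    [0,0,0.02],
    [0,0,0.045],
    [0,0,0.07],
    [0,0,0.095],
    [0,0,0.115],
    [0,0,0.13],
    [0,0,0.14],
    [0,0,0.147],
    [0,0,0.148],
    [0,0,0.148],
    [0,0,0.148],
    [0,0,0.148],
    [0,0,0.148],
    [0,0,0.148],
    [0,0,0.148],
    [0,0,0.148],
    [0,0,0.148],
    [0,0,0.148],
    [0,0,0.148],
  ],
  spin=[0,0,0,0,0,0,0,0,0,0,0,0,0,0,0,0,0,0,0],
  claw=[0.2,0.2,0.2,0.2,0.2,0.2,0.2,0.2,0.2,0.2,1,1,1,1,1,1,1,1,1],
  squeeze=25,
)

```text
t: 3.92
tcp_pos: [0.4736, -0.0563, 0.0317]
orientation: [[-0.116, 0.993, -0.0], [0.993, 0.116, -0.0], [0.0, -0.0, -1.0]]
ft_force: [-1.1, 0.2, 1.0]
width: 0.0219
```

Gripped: the opening is 21.9 mm, which matches the 22 mm bar. Next, a short lift and a check.

Request:
move_arm(
  linear=[
    [0,0,-0.006],
    [0,0,-0.018],
    [0,0,-0.03],
    [0,0,-0.037],
    [0,0,-0.04],
    [0,0,-0.04],
  ],
  spin=[0,0,0,0,0,0],
  claw=[1,1,1,1,1,1],
)

```text
t: 4.42
tcp_pos: [0.4741, -0.0564, 0.0723]
orientation: [[-0.116, 0.993, 0.001], [0.993, 0.116, -0.0], [-0.001, 0.001, -1.0]]
ft_force: [-0.7, -0.5, -2.3]
width: 0.0218
```

```bash
python3 go.py .531 .269 .072 3.252
python3 - <<'E'
from bench import *
import cv2
for n in ['wrist','side']: cv2.imwrite(f'pics/{n}2.png',cams.get_image(n)[:,:,::-1])
E
```

```text
t 4.42 tcp [ 0.4741 -0.0564  0.0723] yaw 1.687 q [-0.28  0.45  1.85 -0.    0.84 -0.4 ] w 0.0218 F [-0.7 -0.5 -2.3]
linear [3.166e-01 9.420e-02 2.000e-04] spin -1.565
```

View pics/side2.png

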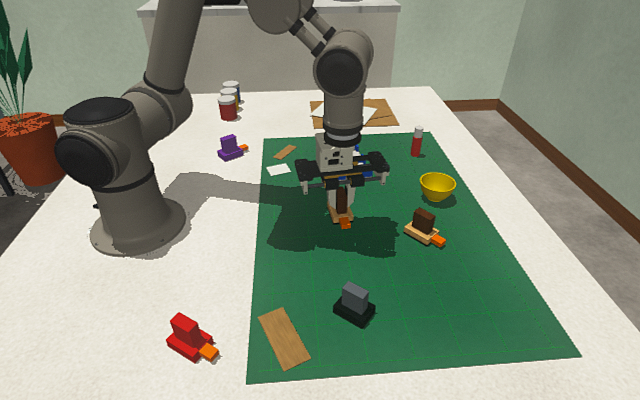

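Stamp A is in the jaws at (343,213) in the side view, level and clear of the mat. Next, carry it to over the far bay.

Request:
move_arm(
  linear=[
    [0.01,0.003,-0.005],
    [0.03,0.009,-0.01],
    [0.05,0.015,-0.01],
    [0.07,0.021,-0.01],
    [0.09,0.027,-0.01],
    [0.11,0.033,-0.01],
    [0.13,0.039,-0.01],
    [0.15,0.045,-0.01],
    [0.17,0.051,-0.01],
    [0.19,0.057,-0.01],
    [0.21,0.062,-0.01],
    [0.23,0.068,-0.01],
    [0.25,0.074,-0.01],
    [0.27,0.08,-0.01],
    [0.288,0.086,-0.01],
    [0.303,0.09,-0.01],
    [0.312,0.093,-0.01],
    [0.316,0.094,-0.01],
    [0.316,0.094,-0.01],
    [0.316,0.094,-0.01],
  ],
  spin=[-0.05,-0.15,-0.25,-0.35,-0.45,-0.55,-0.65,-0.75,-0.85,-0.95,-1.05,-1.15,-1.25,-1.35,-1.44,-1.5,-1.54,-1.565,-1.565,-1.565],
  claw=[1,1,1,1,1,1,1,1,1,1,1,1,1,1,1,1,1,1,1,1],
)

```text
t: 6.18
tcp_pos: [0.5301, 0.2679, 0.0809]
orientation: [[-0.994, -0.109, -0.001], [-0.109, 0.994, -0.001], [0.001, -0.001, -1.0]]
ft_force: [-0.7, 0.2, -2.7]
width: 0.0221
```

```bash
python3 go.py .531 .269 .036 3.252
python3 - <<'E'
from bench import *
import cv2
ims=[cams.get_image(n) for n in ['scene','side','wrist']]
cv2.imwrite('pics/c3.png',cv2.resize(cv2.vconcat([ims[0][110:300,300:540],ims[1][90:280,240:480]]),None,fx=1.57,fy=1.57)[:,:,::-1])
cv2.imwrite('pics/w3.png',ims[2][:,:,::-1])
E
```

```text
t 6.18 tcp [0.5301 0.2679 0.0809] yaw -3.032 q [ 0.34  0.61  1.51 -0.    1.02 -1.34] w 0.0221 F [-0.7  0.2 -2.7]
linear [-0.0011  0.001   0.0449] spin -0.001
```

View pics/c3.png

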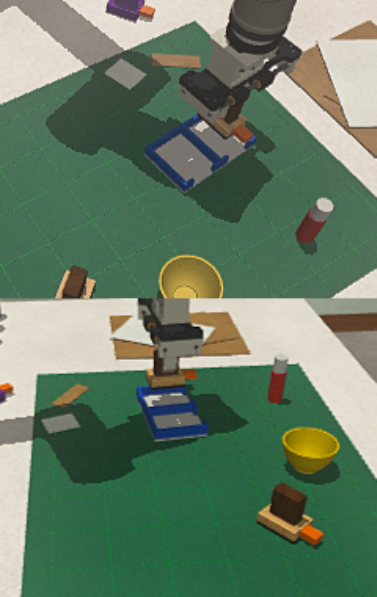

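View pics/w3.png

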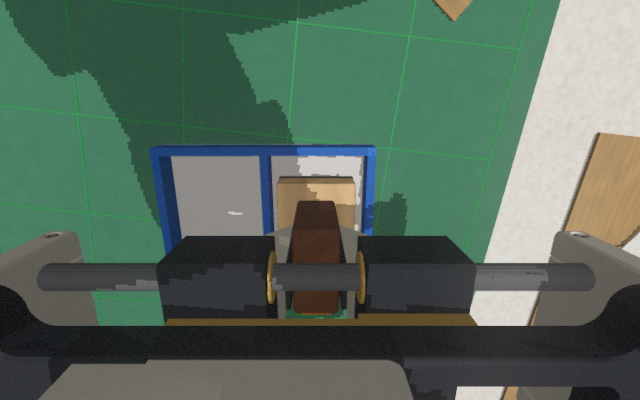

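Stamp A hangs over the far bay, straight, with the tab toward the gap side. I'm lowering it.

Request:
move_arm(
  linear=[
    [-0.001,0.001,0.008],
    [-0.001,0.001,0.018],
    [-0.001,0.001,0.026],
    [-0.001,0.001,0.032],
    [-0.001,0.001,0.037],
    [-0.001,0.001,0.041],
    [-0.001,0.001,0.043],
    [-0.001,0.001,0.045],
    [-0.001,0.001,0.0455],
    [-0.001,0.001,0.0455],
    [-0.001,0.001,0.0455],
  ],
  spin=[0,0,0,0,0,0,0,0,0,0,0],
  claw=[1,1,1,1,1,1,1,1,1,1,1],
)

```text
t: 7.25
tcp_pos: [0.5316, 0.2696, 0.0365]
orientation: [[-0.994, -0.11, 0.001], [-0.11, 0.994, 0.0], [-0.001, 0.0, -1.0]]
ft_force: [-0.4, -0.2, -3.5]
width: 0.022
```

```bash
python3 go.py .531 .269 .036 3.252
python3 - <<'E'
from bench import *
import cv2
ims=[cams.get_image(n) for n in ['scene','side']]
cv2.imwrite('pics/c4.png',cv2.resize(cv2.hconcat([ims[0][140:240,370:490],ims[1][110:210,300:420]]),None,fx=3.3,fy=3.3)[:,:,::-1])
E
```

```text
t 7.25 tcp [0.5316 0.2696 0.0365] yaw -3.031 q [ 0.34  0.67  1.54 -0.    0.93 -1.34] w 0.022 F [-0.4 -0.2 -3.5]
linear [ 0.0007 -0.0005  0.0005] spin -0.0
```

View pics/c4.png

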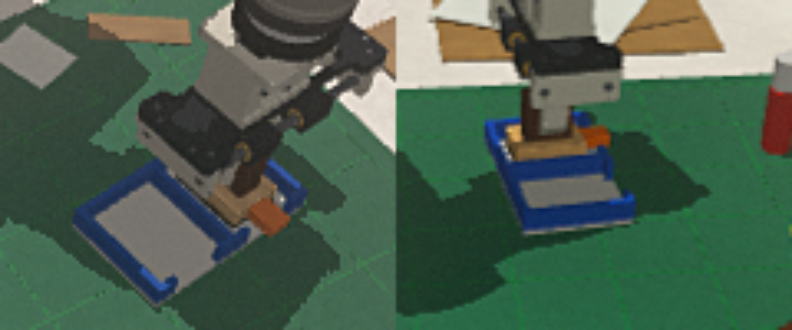

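In both views the block sits within the walls of the far bay, but the force reading shows no contact yet. I'll go down a little more, then release.

Request:
move_arm(
  linear=[
    [0,0,0.0005],
    [0,0,0.001],
    [0,0,0.0015],
    [0,0,0.002],
    [0,0,0.002],
  ],
  spin=[0,0,0,0,0],
  claw=[1,1,1,1,1],
)

```text
t: 7.77
tcp_pos: [0.5317, 0.2696, 0.0357]
orientation: [[-0.994, -0.11, 0.001], [-0.11, 0.994, 0.0], [-0.001, 0.0, -1.0]]
ft_force: [-3.4, -2.3, 9.0]
width: 0.0221
```

Contact, at +9 N. Opening partway and lifting clear.

Request:
move_arm(
  linear=[
    [0,0,-0.001],
    [0,0,-0.001],
    [0,0,-0.001],
    [0,0,-0.001],
    [0,0,-0.001],
    [0,0,-0.01],
    [0,0,-0.03],
    [0,0,-0.06],
    [0,0,-0.09],
    [0,0,-0.115],
    [0,0,-0.13],
    [0,0,-0.135],
    [0,0,-0.135],
  ],
  spin=[0,0,0,0,0,0,0,0,0,0,0,0,0],
  claw=[0.5,0.5,0.5,0.5,0.5,0.5,0.5,0.5,0.5,0.4,0.3,0.2,0.2],
)

```text
t: 8.85
tcp_pos: [0.5321, 0.2698, 0.171]
orientation: [[-0.994, -0.11, 0.003], [-0.11, 0.994, 0.001], [-0.003, 0.001, -1.0]]
ft_force: [-0.5, -0.4, -0.4]
width: 0.068
```

```bash
python3 go.py .658 -.096 .17 2.23
python3 - <<'E'
from bench import *
import cv2
ims=[cams.get_image(n) for n in ['scene','side']]
cv2.imwrite('pics/c5.png',cv2.resize(cv2.hconcat([ims[0][140:240,370:490],ims[1][110:210,300:420]]),None,fx=3.3,fy=3.3)[:,:,::-1])
E
```

```text
t 8.85 tcp [0.5321 0.2698 0.171 ] yaw -3.031 q [ 0.34  0.52  1.4  -0.    1.22 -1.34] w 0.068 F [-0.5 -0.4 -0.4]
linear [-0.0849 -0.3774  0.001 ] spin 1.022
```

View pics/c5.png

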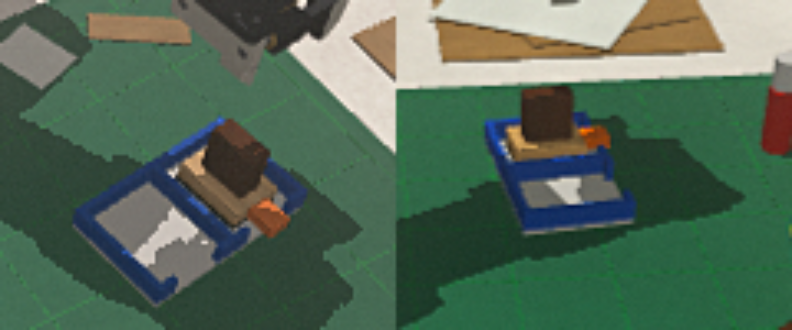

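Stamp A stands flat in the far bay with its tab through the gap, at (268,215) left and (595,137) right. Next, stamp B. First I'm checking how close the bowl is.

Run:
```python
from bench import *
from h import *
for n,uvs in [('scene',[(401,290),(421,274),(441,290),(418,308),(418,300)]),('side',[(419,183),(456,183),(437,172),(437,200)])]:
    m=cams.camera_model(n)
    for uv in uvs: print(n,uv,np.round(ray(m,uv,.06),3),np.round(ray(m,uv,.005),3))
```

```text
scene (401, 290) [0.716 0.005 0.06 ] [0.699 0.027 0.005]
scene (421, 274) [0.707 0.066 0.06 ] [0.689 0.092 0.005]
scene (441, 290) [0.759 0.081 0.06 ] [0.745 0.107 0.005]
scene (418, 308) [0.767 0.012 0.06 ] [0.753 0.035 0.005]
scene (418, 300) [0.752 0.023 0.06 ] [0.738 0.046 0.005]
side (419, 183) [0.683 0.029 0.06 ] [0.714 0.109 0.005]
side (456, 183) [0.774 0.022 0.06 ] [0.815 0.101 0.005]
side (437, 172) [0.744 0.076 0.06 ] [0.781 0.16  0.005]
side (437, 200) [ 0.705 -0.044  0.06 ] [0.738 0.029 0.005]
```

Request:
move_arm(
  linear=[
    [-0.005,-0.021,0],
    [-0.011,-0.05,0],
    [-0.018,-0.08,0],
    [-0.025,-0.11,0],
    [-0.032,-0.14,0],
    [-0.038,-0.17,0],
    [-0.045,-0.2,0],
    [-0.052,-0.23,0],
    [-0.058,-0.26,0],
    [-0.065,-0.29,0],
    [-0.072,-0.32,0],
    [-0.078,-0.345,0],
    [-0.082,-0.363,0],
    [-0.085,-0.374,0],
    [-0.085,-0.377,0],
    [-0.085,-0.377,0],
    [-0.085,-0.377,0],
  ],
  spin=[0.04,0.12,0.2,0.28,0.36,0.44,0.52,0.6,0.68,0.76,0.84,0.91,0.97,1.01,1.022,1.022,1.022],
  claw=[0.3,0.3,0.3,0.3,0.3,0.3,0.3,0.3,0.3,0.3,0.3,0.3,0.3,0.3,0.3,0.3,0.3],
)

```text
t: 10.37
tcp_pos: [0.6567, -0.0951, 0.168]
orientation: [[-0.613, 0.79, -0.002], [0.79, 0.613, 0.001], [0.002, -0.001, -1.0]]
ft_force: [-0.5, 1.0, 0.7]
width: 0.0642
```

```bash
python3 go.py .658 -.096 .0315 2.23
python3 - <<'E'
from bench import *
import cv2
for n in ['wrist']: cv2.imwrite(f'pics/{n}6.png',cams.get_image(n)[:,:,::-1])
E
```

```text
t 10.37 tcp [ 0.6567 -0.0951  0.168 ] yaw 2.231 q [-0.26  0.65  1.18  0.    1.32 -0.92] w 0.0642 F [-0.5  1.   0.7]
linear [-0.0018  0.0006  0.1365] spin 0.001
```

View pics/wrist6.png

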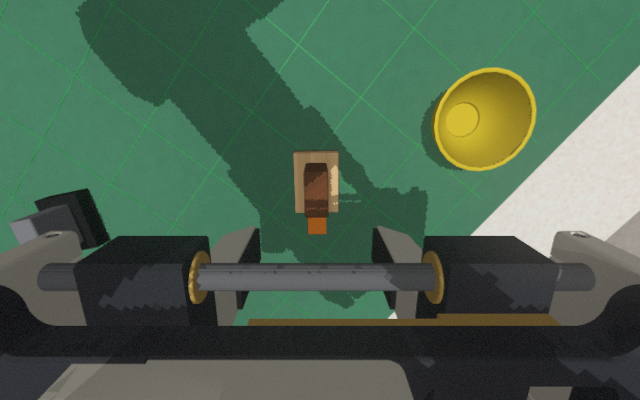

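The bowl is clear: the gripper body stays above its rim. B is centred between the jaws at (316,185) and aligned with them. Descending and gripping.

Request:
move_arm(
  linear=[
    [-0.001,0,0.02],
    [-0.001,0,0.045],
    [-0.001,0,0.07],
    [-0.001,0,0.095],
    [-0.001,0,0.115],
    [-0.001,0,0.128],
    [-0.001,0,0.135],
    [-0.001,0,0.138],
    [-0.001,0,0.138],
    [-0.001,0,0.138],
    [-0.001,0,0.138],
    [-0.001,0,0.138],
    [-0.001,0,0.138],
    [-0.001,0,0.138],
    [-0.001,0,0.138],
    [-0.001,0,0.138],
    [-0.001,0,0.138],
    [-0.001,0,0.138],
  ],
  spin=[0,0,0,0,0,0,0,0,0,0,0,0,0,0,0,0,0,0],
  claw=[0.3,0.3,0.3,0.3,0.3,0.3,0.3,0.3,0.3,0.3,1,1,1,1,1,1,1,1],
  squeeze=25,
)

```text
t: 11.92
tcp_pos: [0.658, -0.0967, 0.0312]
orientation: [[-0.612, 0.791, -0.0], [0.791, 0.612, -0.0], [-0.0, -0.0, -1.0]]
ft_force: [-0.7, 0.6, 1.2]
width: 0.0222
```

Request:
move_arm(
  linear=[
    [0,0,-0.006],
    [0,0,-0.018],
    [0,0,-0.032],
    [0,0,-0.042],
    [0,0,-0.048],
    [0,0,-0.048],
  ],
  spin=[0,0,0,0,0,0],
  claw=[1,1,1,1,1,1],
)

```text
t: 12.42
tcp_pos: [0.659, -0.0969, 0.0815]
orientation: [[-0.612, 0.791, 0.004], [0.791, 0.612, -0.001], [-0.003, 0.002, -1.0]]
ft_force: [0.7, -0.5, -1.4]
width: 0.0217
```

```bash
python3 go.py .5396 .1914 .08 3.252
```

```text
t 12.42 tcp [ 0.659  -0.0969  0.0815] yaw 2.23 q [-0.26  0.73  1.28 -0.    1.13 -0.92] w 0.0217 F [ 0.7 -0.5 -1.4]
linear [0.3011 0.0821 0.0008] spin -1.022
```

Request:
move_arm(
  linear=[
    [0.01,0.003,0],
    [0.03,0.008,0],
    [0.05,0.014,0],
    [0.07,0.019,0],
    [0.09,0.025,0],
    [0.11,0.03,0],
    [0.13,0.035,0],
    [0.15,0.041,0],
    [0.17,0.046,0],
    [0.19,0.052,0],
    [0.21,0.057,0],
    [0.23,0.063,0],
    [0.25,0.068,0],
    [0.27,0.074,0],
    [0.285,0.078,0],
    [0.295,0.081,0],
    [0.3,0.082,0],
    [0.3,0.082,0],
    [0.3,0.082,0],
    [0.3,0.082,0],
  ],
  spin=[-0.03,-0.1,-0.17,-0.24,-0.31,-0.38,-0.45,-0.52,-0.59,-0.66,-0.73,-0.79,-0.85,-0.91,-0.96,-1.0,-1.022,-1.022,-1.022,-1.022],
  claw=[1,1,1,1,1,1,1,1,1,1,1,1,1,1,1,1,1,1,1,1],
)

```text
t: 14.08
tcp_pos: [0.5394, 0.19, 0.0791]
orientation: [[-0.994, -0.109, 0.0], [-0.109, 0.994, -0.0], [-0.0, -0.0, -1.0]]
ft_force: [0.3, 0.5, -2.0]
width: 0.0219
```

```bash
python3 go.py .5396 .1914 .0355 3.252
python3 - <<'E'
from bench import *
import cv2
ims=[cams.get_image(n) for n in ['scene','side']]
cv2.imwrite('pics/c7.png',cv2.resize(cv2.hconcat([ims[0][140:240,370:490],ims[1][110:210,300:420]]),None,fx=3.3,fy=3.3)[:,:,::-1])
E
```

```text
t 14.08 tcp [0.5394 0.19   0.0791] yaw -3.033 q [ 0.2   0.58  1.58 -0.    0.98 -1.47] w 0.0219 F [ 0.3  0.5 -2. ]
linear [-0.0003  0.0014  0.0436] spin -0.002
```

View pics/c7.png

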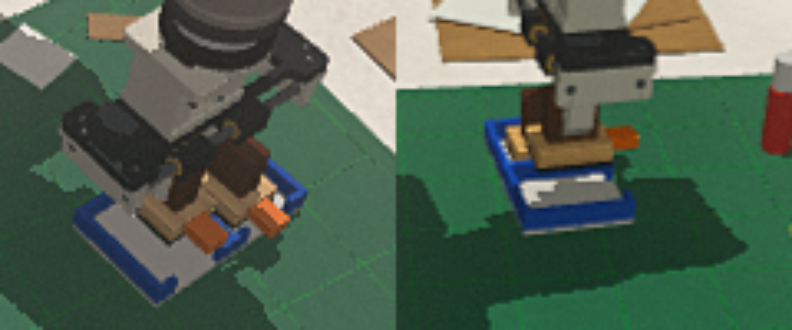

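B hangs over the near bay, straight, with its tab at (207,232) toward the gap. Lowering.

Request:
move_arm(
  linear=[
    [0,0,0.008],
    [0,0,0.018],
    [0,0,0.026],
    [0,0,0.032],
    [0,0,0.037],
    [0,0,0.04],
    [0,0,0.042],
    [0,0,0.043],
    [0,0,0.0435],
    [0,0,0.044],
    [0,0,0.0445],
    [0,0,0.0445],
    [0,0,0.0445],
  ],
  spin=[0,0,0,0,0,0,0,0,0,0,0,0,0],
  claw=[1,1,1,1,1,1,1,1,1,1,1,1,1],
)

```text
t: 15.27
tcp_pos: [0.5394, 0.1908, 0.0352]
orientation: [[-0.994, -0.11, 0.001], [-0.11, 0.994, 0.0], [-0.001, -0.0, -1.0]]
ft_force: [0.3, 0.9, 1.3]
width: 0.0215
```

Request:
move_arm(
  linear=[
    [0,0,0.0005],
    [0,0,0.0005],
    [0,0,0],
    [0,0,0],
    [0,0,0],
    [0,0,0],
    [0,0,0],
    [0,0,-0.01],
    [0,0,-0.03],
    [0,0,-0.06],
    [0,0,-0.09],
    [0,0,-0.115],
    [0,0,-0.13],
    [0,0,-0.135],
    [0,0,-0.135],
  ],
  spin=[0,0,0,0,0,0,0,0,0,0,0,0,0,0,0],
  claw=[1,1,0.5,0.5,0.5,0.5,0.5,0.5,0.5,0.5,0.5,0.5,0.5,0.5,0.5],
)

```text
t: 16.52
tcp_pos: [0.5398, 0.1909, 0.1715]
orientation: [[-0.994, -0.11, 0.003], [-0.11, 0.994, 0.001], [-0.003, 0.0, -1.0]]
ft_force: [-0.3, -0.3, -0.7]
width: 0.0462
```

Request:
move_arm(
  linear=[
    [0.01,-0.01,0],
    [0.03,-0.03,-0.02],
    [0.05,-0.06,-0.04],
    [0.06,-0.09,-0.05],
    [0.07,-0.12,-0.05],
    [0.07,-0.15,-0.05],
    [0.07,-0.17,-0.05],
    [0.07,-0.18,-0.05],
    [0.07,-0.18,-0.05],
  ],
  spin=[0,0,0,0,0,0,0,0,0],
  claw=[0.5,0.5,0.5,0.5,0.5,0.5,0.5,0.5,0.5],
)

```text
t: 17.27
tcp_pos: [0.489, 0.0026, 0.2186]
orientation: [[-0.994, -0.107, -0.002], [-0.107, 0.994, -0.0], [0.002, 0.0, -1.0]]
ft_force: [0.8, -0.1, -0.3]
width: 0.0458
```

```bash
cat > chk.py <<'E'
from bench import *
from h import *
from fitall import notgreen,comp
ims={n:cams.get_image(n) for n in ['scene','side']}
v=[]
T=place(TRAY,.583,.2355,.11)
for n in ims:
    m=cams.camera_model(n);v.append((m,comp(notgreen(ims[n]),(428,204) if n=='scene' else (350,162))))
def cost(p):
    B=T+place(STAMP,*p[:3],.007)+place(STAMP,*p[3:],.007)
    return sum(np.abs(render(m,B)-k).sum()/k.sum() for m,k in v)
x0=np.array([.531,.269,.11,.5396,.1914,.11]);sim=np.vstack([x0]+[x0+np.eye(6)[i]*[.006,.006,.1]*2 if 0 else x0+np.eye(6)[i]*(.1 if i%3==2 else .006) for i in range(6)])
r=minimize(cost,x0,method='Nelder-Mead',options=dict(initial_simplex=sim,maxiter=500));print(cost(x0),r.fun,np.round(r.x,3))
c,s=np.cos(.11),np.sin(.11)
for p in(r.x[:3],r.x[3:]):
    d=p[:2]-[.583,.2355];print('tray frame',np.round([c*d[0]+s*d[1],-s*d[0]+c*d[1],p[2]-.11],3))
cv2.imwrite('pics/c8.png',cv2.resize(cv2.hconcat([ims['scene'][140:240,370:490],ims['side'][110:210,300:420]]),None,fx=3.3,fy=3.3)[:,:,::-1])
cv2.imwrite('pics/s8.png',ims['scene'][:,:,::-1])
k=comp(notgreen(ims['scene']),(230,272)) 
print('sander',fit([(v[0][0],k)],SAND,(.4723,-.2984,-.65)))
E
python3 chk.py; python3 go.py .5 0 .2 3.25
```

```text
1.0262830169504407 1.023621435628375 [0.531 0.268 0.095 0.539 0.186 0.196]
tray frame [-0.048  0.038 -0.015]
tray frame [-0.049 -0.044  0.086]
sander (array([ 0.47243863, -0.29865496, -0.66133351]), np.float64(0.09315677266312344))
t 17.37 tcp [0.489  0.0047 0.2189] yaw -3.032 q [-0.15  0.28  1.63  0.    1.23 -1.83] w 0.0457 F [ 0.7 -0.5 -0.1]
linear [-0.0105 -0.0059  0.0189] spin 0.001
```

View pics/c8.png

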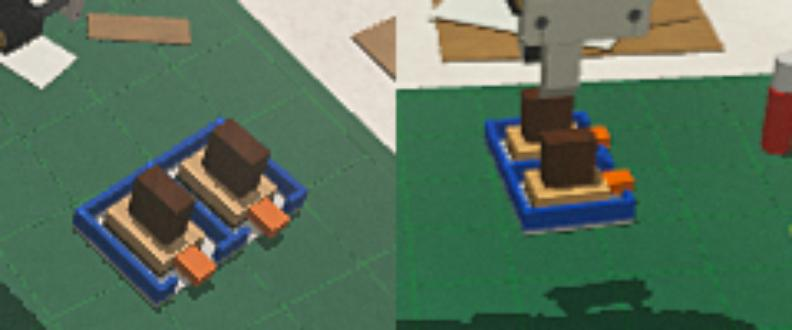

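View pics/s8.png

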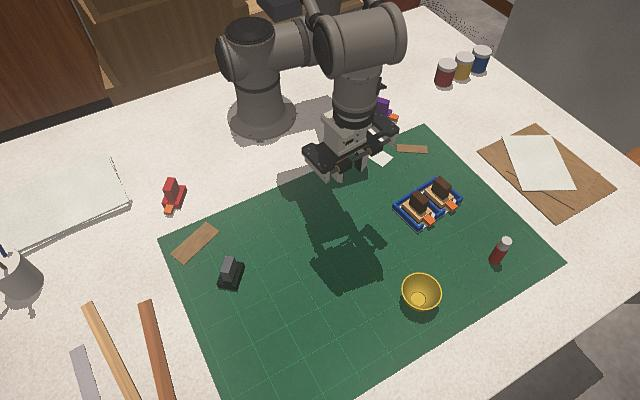

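Both blocks sit flat in their bays with tabs out, at (195,264) and (268,217), and the sander is unmoved. In the side view the gripper still blocks the blob I fitted, which spoils the fit. I'll redo it from the scene view alone.

```bash
sed -i 's/in v)$/in v[:1])/' chk.py; python3 chk.py
```

```text
0.03371999106391022 0.03115258373287965 [0.531 0.268 0.105 0.539 0.187 0.173]
tray frame [-0.048  0.038 -0.005]
tray frame [-0.049 -0.043  0.063]
sander (array([ 0.4722484 , -0.29844659, -0.65316886]), np.float64(0.10022729339030821))
```

Both are well within tolerance, so I'm handing in.

```bash
python3 -c "
from bench import *
print(job_done())"
```

```text
the job is handed in; nothing more can be done
None
```

Both printing blocks are in the blue tray, upright and flat, each with its orange tab out through the gap. I gripped each one across its bar and lowered it until the wrist force showed contact before opening. I handed the job in at about 17.5 s; it gives no verdict.

| Block | Bay | Position in tray frame (mm) | Bay centre (mm) | Angle off straight |
|---|---|---|---|---|
| stamp_a | +y | (-48, +38) | (-48, +39) | about 0.3° |
| stamp_b | -y | (-49, -43) | (-48, -39) | about 3.6° |

- **Final fit:** These positions come from the scene camera alone. My first fit also used the side view and came out poor (B about 5° off straight), because the gripper blocked part of that picture. Both fits are well within the limits, and in the pictures both blocks sit flat.
- **Sanding block:** it is within about 0.5 mm of where it started.
- **Robot:** it ended clear of everything.

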